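# Clear the print board and hold the sprung screen down on its stops

## Task

Dried ink flakes are lying on the board of the bench screen press: push them all off the board with the scraper while the screen is still up, not with your fingers, and lay the scraper back on the bench clear of the press. Then pull the sprung screen fully down by its front handle until it rests on its stops, without touching the mesh, and finish while holding it there so that I can check the gap under the mesh: the springs throw it up if you let go. Leave the brush, the ink tub and the thinner bottle where they are.

Things in the scene. Friction and masses are not known exactly. Their poses are not given: they have to be found in the camera images.
- press: Bench screen press, fixed in place: white-topped plywood board 290 (x) by 260 mm (y), its top 30 mm above the bench, a dark steel hinge rail along the far edge (from x = +89 mm on). Origin: on the bench under the board's centre; +x points from the front edge (robot's side) to the hinge, +y left, z up.
- board_center (a point): Centre of the board's top face, 30 mm above the bench; axes as the press. The face is bare from its front edge (x = -145 mm) to the hinge rail (x = +89 mm) and 130 mm to either side.
- screen_hinge (a point): Point on the hinge axis of the screen, midway between the two hinge clamps, 105 mm to the far side of the board's centre and 46 mm above the bench. The axis is the press's y axis.
- screen (a joint): Screen's angle about the hinge (rad). 0: lifted by its springs, 1.42 rad (81 degrees) up from level, leaning a little to the robot over the board. Grows as the screen is pulled forward and down; 1.42: level, on its stops, mesh 3 to 4 mm above the board. Springs always drive it back to 0: pulling at the handle takes about 2 N at first, about 9 N to keep it down.
- screen_handle (a point): Middle of the front pull handle: black round grip, 18 mm thick, 94 mm long, parallel to the hinge, 290 mm from it and 50 mm in front of the frame's front rail (41 mm clear). 332 mm above the bench with the screen up; 43 mm up and 40 mm in front of the board with it down. The point turns with the screen: y along the grip, -x away from the hinge. The grip can turn between the fingers.
- mesh_center (a point): Mesh of the screen, 180 x 200 mm, pale with a greenish coated middle that has a pale sprig pattern, stretched in the underside of the pale wooden frame (220 x 240 mm, 20 mm thick). This is its centre, 130 mm from the hinge axis; z is its normal. Not to be touched.
- scraper: Flat scraper on the bench, left or right of the press: 176 mm long, wooden handle, steel blade. Origin: centre of its underside; +x to the blade. Handle x = -88 to +24 mm, 24 mm wide (y), 15 mm high, edges rounded 5 mm (grip it low); blade x = +18 to +88 mm, 76 mm wide, 2 mm thick, 6 to 8 mm above the underside: lying flat it is clear of the surface, so tip its front edge down to scrape.
- brush: Bystander: flat paint brush 219 x 25 x 10 mm lying on the bench on the other side of the press from the scraper. Origin: centre of its underside; +x to the bristles.
- ink_tub: Bystander: lidded plastic tub 72 mm across, 101 mm tall, left of the press. Origin: centre of its underside.
- thinner: Bystander: stout white bottle with a red cap, 78 mm across, 178 mm tall, right of the press. Origin: centre of its underside.
- flake1: Loose dark flake of dried ink, about 24 x 19 mm and 5 to 6 mm thick, lying on the board (one of four). Origin: centre of its underside.
- flake2: Loose dark flake of dried ink, about 24 x 19 mm and 5 to 6 mm thick, lying on the board (one of four). Origin: centre of its underside.
- flake3: Loose dark flake of dried ink, about 24 x 19 mm and 5 to 6 mm thick, lying on the board (one of four). Origin: centre of its underside.
- flake4: Loose dark flake of dried ink, about 24 x 19 mm and 5 to 6 mm thick, lying on the board (one of four). Origin: centre of its underside.

How it is judged (in metres and radians):
On the way, in this order (a step that is already met when the one before it is completed fails the run):
1. all four flakes are off the board, the screen still up (height (world z) of each of flake1, flake2, flake3, flake4 below 0.022 m and value of joint screen below 0.2 rad), for 0.2 s.
2. the scraper lies released on the bench, clear of the press (height (world z) of scraper below 0.03 m and contact force between scraper and the fingers below 0.2 N and contact force between scraper and press below 0.2 N and linear speed of scraper below 0.03 m/s), for 0.2 s.
3. the screen is pulled down onto its stops, the fingers on its handle (value of joint screen above 1.4 rad and contact force between the fingers and handle_grip above 4 N), for 0.3 s.
At the end, for the whole second after the job is handed in: The fingers on its handle hold the screen down on its stops (within 0.02 rad, about 6 mm at the handle) through the last second; all four flakes are off the board; the scraper lies at rest on the bench, not touched by the robot, not touching the press (all of step 2 and all of step 3 and contact force between scraper and screen below 0.2 N and height (world z) of each of flake1, flake2, flake3, flake4 below 0.022 m); the arm keeps its last pose, push and grip.
It fails at once if the screen is lowered over a flake that is still on the board (value of joint screen above 0.6 rad and height (world z) of any of flake1, flake2, flake3, flake4 above 0.026 m).
It fails at once if a flake is pushed by the robot itself instead of the scraper (contact force between any of the fingers, the arm and flake1 above 1 N or contact force between any of the fingers, the arm and flake2 above 1 N or contact force between any of the fingers, the arm and flake3 above 1 N or contact force between any of the fingers, the arm and flake4 above 1 N).
It fails at once if the mesh is touched (contact force between mesh and anything else above 1 N).
It fails at once if the brush, the ink tub or the thinner bottle is shifted by more than 3 cm (distance of any of brush, ink_tub, thinner from where it was at the start of the episode above 0.03 m).
It also fails if it takes over 72 s, if anything falls off the work surface, if the arm or the gripper's body presses on something with over 40 N, if the wrist force passes 120 N, or if a joint passes its speed limit or range.

## Robot

A 6-joint arm with a two-finger parallel gripper is mounted at the origin on a cart in front of the work surface, level with it; the furniture and walls round the work are solid. World frame = base frame: x ahead of the robot, y to its left, z up, the work surface at z = 0. Lengths are in mm, angles in rad, forces in N, time in s.
With the tool pointing down it reaches from about 350 to 775 mm from the base axis. Payload 7.3 kg.
Tool frame: the origin (TCP) lies at the very end of the fingers, on their centre line; the grasp point (between the pads) lies 19 mm behind it; z points along the fingers, y is the line along which they close (so a half turn about z gives the same grasp; the last joint's range is limited). The gripper opens to 92 mm and grips with 3 to 60 N. Pads are 19 mm wide; open, the fingers measure 130 mm over their backs; the gripper's body (75 mm by 190 mm) begins 47 mm behind the grasp point.
Start: joints at [1.161, 0.342, 1.524, -0, 1.275, -0.146], TCP at [136.879, 506.862, 226.741] pointing down, gripper open.
Joint ranges: [-2.53, 2.53], [-0.77, 2.02], [0.04, 2.7], [-1, 4.14], [0.28, 2.66], [-3.11, 3.11]. Speed limits (rad/s): [2.57, 2.57, 3.14, 3.14, 3.14, 3.14].

## Interface

Orientations are given as [roll, pitch, yaw] about the fixed x, y, z axes, in that order (R = Rz(yaw) Ry(pitch) Rx(roll)).
In Python, from plant import get_obs, vision, workorder gives the robot as it stands.
- The arm moves only by the shell command python3 -m pendant 'ROWS' [OPENING]. ROWS is a JSON object of lists of equal length, an entry for each row: "dp": the shift along the tool's x, y, z in m, a list of three; "rotation": the turn, a rotation vector about the tool's x, y, z in rad, a list of three. A call has 1 to 8 rows; each row is the pose to reach, as a shift and turn from the pose commanded when the call began, along the tool's axes at that moment; what a row does not reach only later rows make up. A row lasts 1/8 s, in which the tool goes at most 62.5 mm and 10.7 degrees, less where a joint would pass 70% of its speed; a pose out of reach is approached as far as the arm can. A call with a gripper value outside its range is refused whole. OPENING is the finger opening in m, from 0 to 0.0918, set as the call begins (- or left out, the last holds). The fingers move at their own pace and stop on an object; the grip force is fixed at half the most. Time passes only in rows, so rows that repeat a pose let the fingers close. It gives the time, the measured TCP pose, the force, the opening and the grip force at its end, in the units of the state.
- get_obs(): the state, without advancing time (a new reading comes with each control period).
- vision.capture(name): name is "scene" or "top" or "wrist"; returns a dict with "pixels" (480x640x3 uint8, red, green, blue), "vfov" (degrees; the focal length in pixels is half the picture's height over the tangent of half this angle, whatever the lens; pixels are square), "cx", "cy" (the principal point, pixels), "pose" (4x4, takes a point from camera to world coordinates); the wrist camera has in their place "T_tool_cam" (4x4, takes a point from camera to tool coordinates, whose origin is the TCP and whose axes are the flange's). Camera axes: x right, y up, looking along -z (the intrinsics and any distortion apply to the point x, -y, -z); pixel columns grow to the right and rows downward; lengths in mm; the calibration is good to about 2 mm. A picture is of the moment at which its call begins: read the wrist's pose just before it. There is no depth.
- workorder.close_job(): hands the job in; it is judged then, once.
The state is a dict: "time": time; "joint_positions": joint angles; "dq": joint speeds; "tau": joint torques, N m; "tool_pos": TCP position; "tcp_rot": TCP orientation; "contact_force": force on the tool from outside, world axes, zero at the start; "moment": the same for the moment, N m; "grip_width": finger opening in mm; "finger_force": force on a finger pad.
Only numpy, scipy, OpenCV 4.12 (cv2) and the standard library are available. Lean on these libraries where they do the work, as an engineer would, in place of code of your own. Each camera call takes 0.05 s, during which the arm holds its last target. There are 200 camera calls.

## Working session

There is one attempt and no reset: what is moved stays moved. The work goes in short steps, Python scripts to look and compute and a shell command to move; the robot and the scene stay as the last step left them, time stands still between calls to the robot, and variables do not carry over. Pictures are saved under pics/ and viewed, at most 10 in all, crops included, and the job is handed in when it is done.

```bash
ls; mkdir -p pics
cat > h.py <<'E'
import numpy as np, cv2
from plant import get_obs, vision, workorder
from scipy.spatial.transform import Rotation as Ro
def cam(name):
    o=get_obs(); c=vision.capture(name)
    if name=='wrist':
        T=np.eye(4); T[:3,:3]=Ro.from_euler('xyz',o['tcp_rot']).as_matrix(); T[:3,3]=np.array(o['tool_pos'])
        P=T@np.array(c['T_tool_cam'])
    else: P=np.array(c['pose'])
    f=240/np.tan(np.radians(c['vfov'])/2)
    return dict(img=c['pixels'],P=P,f=f,cx=c['cx'],cy=c['cy'],keys=[(k,c[k]) for k in c if k not in('pixels',)])
def ray(c,u,v):
    d=np.array([(u-c['cx'])/c['f'],-(v-c['cy'])/c['f'],-1]); d=c['P'][:3,:3]@d
    return c['P'][:3,3],d/np.linalg.norm(d)
def atz(c,u,v,z):
    o,d=ray(c,u,v); return o+d*(z-o[2])/d[2]
def proj(c,p):
    q=np.linalg.inv(c['P'])@np.append(p,1); return c['cx']-c['f']*q[0]/q[2], c['cy']+c['f']*q[1]/q[2]
def tri(*crs):
    A=np.zeros((3,3));b=np.zeros(3)
    for c,u,v in crs:
        o,d=ray(c,u,v);M=np.eye(3)-np.outer(d,d);A+=M;b+=M@o
    x=np.linalg.solve(A,b)
    return x,[np.linalg.norm((np.eye(3)-np.outer(d,d))@(x-o)) for o,d in (ray(*r) for r in crs)]
def save(c,fn): cv2.imwrite(fn,c['img'][:,:,::-1])
E
python3 - <<'E'
from h import *
import pickle
for n in('scene','top','wrist'):
    c=cam(n); save(c,f'pics/{n}0.png'); pickle.dump(c,open(n+'0.pkl','wb')); print(n,c['keys'],c['P'].round(3).tolist())
print(get_obs())
a=[cv2.imread(f'pics/{n}0.png') for n in('scene','top')]
E
```

```text
pics
scene [('vfov', 44.61384318539286), ('cx', 318.3725380022415), ('cy', 236.95187810811262), ('pose', array([[ 7.90951136e-01,  3.17136974e-01, -5.23278549e-01,
        -9.49016295e+01],
       [-6.11354661e-01,  3.74190945e-01, -6.97299516e-01,
        -9.23116761e+02],
       [-2.53333640e-02,  8.71438625e-01,  4.89849920e-01,
         8.45619299e+02],
       [ 0.00000000e+00,  0.00000000e+00,  0.00000000e+00,
         1.00000000e+00]]))] [[0.791, 0.317, -0.523, -94.902], [-0.611, 0.374, -0.697, -923.117], [-0.025, 0.871, 0.49, 845.619], [0.0, 0.0, 0.0, 1.0]]
top [('vfov', 47.27254232830918), ('cx', 315.746956512107), ('cy', 240.7695087702418), ('pose', array([[ 3.83087065e-01,  8.13697597e-01, -4.37196204e-01,
         8.09882305e+00],
       [-9.23664451e-01,  3.32629340e-01, -1.90267455e-01,
        -2.56267102e+02],
       [-9.39588671e-03,  4.76711593e-01,  8.79009542e-01,
         1.42269144e+03],
       [ 0.00000000e+00,  0.00000000e+00,  0.00000000e+00,
         1.00000000e+00]]))] [[0.383, 0.814, -0.437, 8.099], [-0.924, 0.333, -0.19, -256.267], [-0.009, 0.477, 0.879, 1
[... 590 characters left out ...]
, 0.0, 1.0]]
{'time': 0.15, 'joint_positions': array([ 1.16098755e+00,  3.42611303e-01,  1.52476744e+00, -2.01435949e-05,
        1.27539066e+00, -1.45997442e-01]), 'dq': array([-0.00160034, -0.00283694, -0.00324832, -0.00059924, -0.00129345,
       -0.00142384]), 'tau': array([ 1.88944643e-03, -4.31468153e+01, -2.44354856e+01,  7.18192826e-02,
        5.35571098e-02, -1.08401302e-04]), 'tool_pos': array([136.76666539, 506.57292669, 226.18989117]), 'tcp_rot': array([-3.14042562e+00, -1.52133225e-04,  2.87778711e+00]), 'contact_force': array([ 0.35019471,  0.95916446, -0.57714575]), 'moment': array([ 0.0387477 ,  0.00440338, -0.04124257]), 'finger_force': 0.0, 'grip_width': 91.92116817527177}
```

View pics/scene0.png

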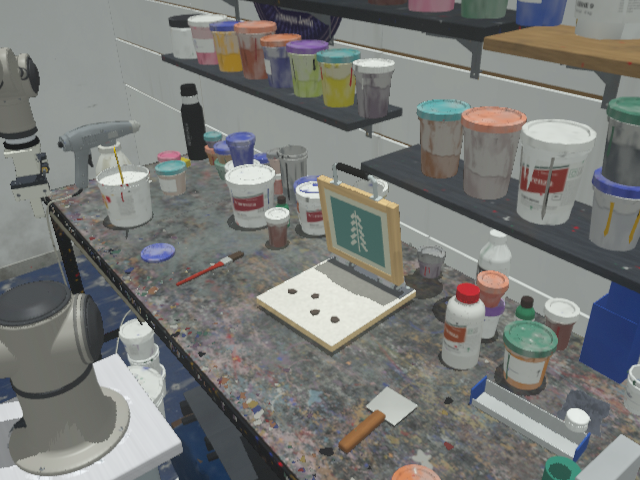

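View pics/top0.png

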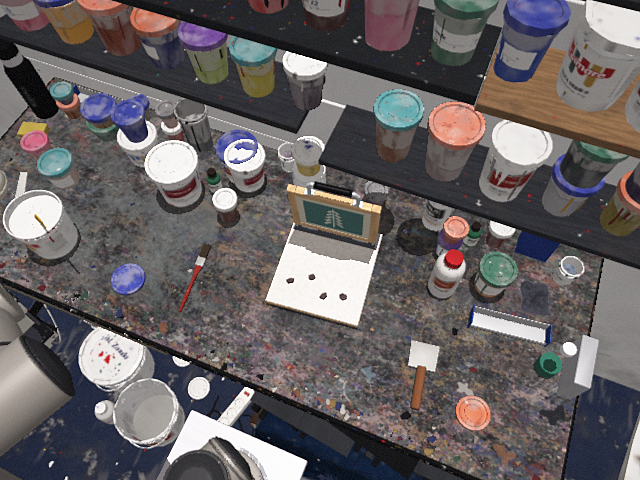

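Run:
```python
import pickle
from h import *
t=pickle.load(open('top0.pkl','rb'));s=pickle.load(open('scene0.pkl','rb'))
def crop(c,x,y,w=160):
    h=w*3//4; return cv2.resize(c['img'][y:y+h,x:x+w,::-1],(400,300),interpolation=cv2.INTER_CUBIC)
im=np.vstack([np.hstack([crop(t,255,215,150),crop(s,255,245,170)]),np.hstack([crop(t,370,325,120),crop(s,330,375,120)])])
cv2.imwrite('pics/c1.png',im)
print('board corners top'); 
for p in [(291,226),(382,243),(358,323),(268,291)]: print(atz(t,*p,30).round(0))
print('scr',atz(t,423,344,7).round(),atz(t,416,408,7).round(), tri((t,423,344),(s,400,393)))
print('handle',tri((t,332,189),(s,355,172)))
```

```text
board corners top
[719. 131.  30.]
[ 766. -134.   30.]
[ 513. -155.   30.]
[506. 107.  30.]
scr [ 532. -334.    7.] [ 366. -367.    7.] (array([ 532.42305684, -334.52904303,   12.23749862]), [np.float64(2.8038081045861305), np.float64(2.8038081045861936)])
handle (array([701.31190251,  -1.96121447, 326.32718535]), [np.float64(2.707789730271621), np.float64(2.707789730271849)])
```

View pics/c1.png

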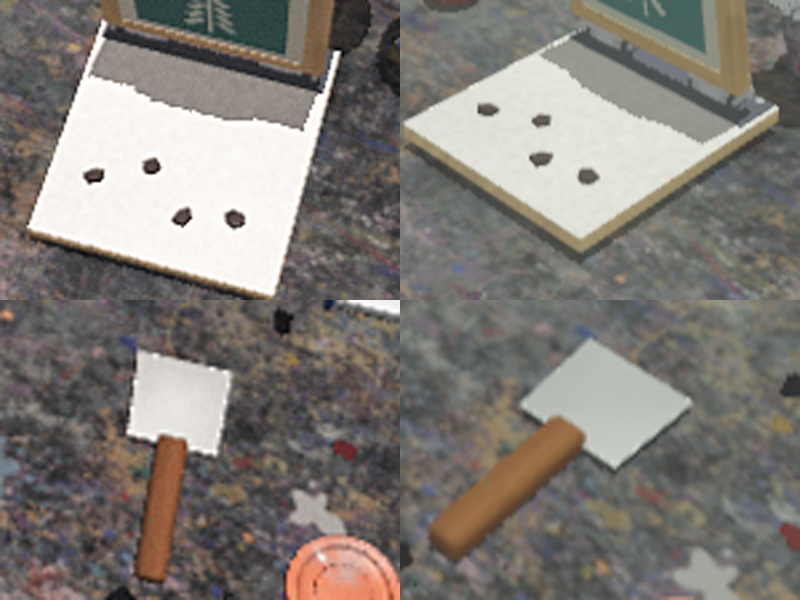

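```bash
cat > m.py <<'E'
import pickle
from h import *
t=pickle.load(open('top0.pkl','rb'));s=pickle.load(open('scene0.pkl','rb'))
T=lambda x,y,ox,oy,w:(ox+x*w/400-.5+.5*w/400, oy+y*(w*3//4)/300-.5+.5*w/400)
def tt(p,q,wt,ws,ot,os): return tri((t,*T(*p,*ot,wt)),(s,*T(*q,*os,ws)))
print('board FL,BL,BR,FR')
pts=[]
for p,q in [((30,231),(5,122)),((106,22),(170,32)),((340,52),(378,112)),((274,293),(182,242))]:
    x,e=tt(p,q,150,170,(255,215),(255,245)); pts.append(x); print(x.round(1),np.round(e[0],1))
print('c',np.mean(pts,0).round(1),[np.linalg.norm(pts[i]-pts[i-1]).round() for i in range(4)], [np.degrees(np.arctan2(*(pts[i]-pts[j])[[1,0]])).round(2) for i,j in((1,0),(2,3))],[np.degrees(np.arctan2(*-(pts[i]-pts[j])[[0,1]])).round(2) for i,j in((0,3),(1,2))])
print('flakes')
for p,q in [((93,175),(87,109)),((151,165),(141,120)),((181,216),(141,158)),((234,217),(188,176))]:
    x,e=tt(p,q,150,170,(255,215),(255,245)); print(x.round(1),np.round(e[0],1))
print('blade lf,rf,rb,lb')
pts=[]
for p,q in [((138,51),(190,37)),((231,71),(292,104)),((218,155),(215,168)),((128,137),(121,104))]:
    x,e=tt(p,q,120,120,(370,325),(330,375)); pts.append(x); print(x.round(1),np.round(e[0],1))
pts=np.array(pts);fm=pts[:2].mean(0);bm=pts[2:].mean(0);print(fm,bm,np.degrees(np.arctan2(*(fm-bm)[[1,0]])))
b=atz(t,*T(150,278,370,325,120),10);print('butt',b,np.degrees(np.arctan2(*(fm-b)[[1,0]])),np.linalg.norm(fm-b))
E
python3 m.py
```

```text
board FL,BL,BR,FR
[478.   97.9  33.4] 2.4
[725.3 126.8  33.5] 5.0
[ 796.4 -124.1   24.3] 1.0
[ 511.2 -153.9   23.4] 0.6
c [627.7 -13.3  28.6] [np.float64(254.0), np.float64(249.0), np.float64(261.0), np.float64(287.0)] [np.float64(6.65), np.float64(5.97)] [np.float64(172.49), np.float64(164.17)]
flakes
[558.6  64.2  32.3] 1.0
[591.2  13.1  31.9] 0.1
[551.1 -37.9  31.7] 1.0
[570.6 -88.2  30.1] 0.3
blade lf,rf,rb,lb
[ 530.6 -301.2    8.7] 1.0
[ 543.7 -374.4    3.5] 0.2
[ 473.1 -383.8    7.6] 0.4
[ 461.7 -315.5    8.8] 1.6
[ 537.18680854 -337.8116167     6.09283485] [ 467.39757004 -349.675316      8.19222126] 9.64766929431177
butt [ 363.40228514 -363.35085683   10.        ] 8.360300672525845 175.69456252069077
```

```bash
cat >> h.py <<'E'
def Rt(yaw,tilt=0):  # tool down, tool x at yaw(deg); tilt = scraper nose (tool +x) down, deg
    return Ro.from_euler('z',yaw,degrees=True)*Ro.from_euler('y',tilt,degrees=True)*Ro.from_euler('x',180,degrees=True)
def plan(wps,start=None):
    o=get_obs(); p0,R0=start if start else (np.array(o['tool_pos']),Ro.from_euler('xyz',o['tcp_rot']))
    for p,R in wps:
        d=R0.inv().apply(np.array(p)-p0)/1000; r=(R0.inv()*R).as_rotvec()
        print('dp',d.round(4).tolist(),'rot',r.round(3).tolist())
E
python3 - <<'E'
import pickle
from h import *
t=pickle.load(open('top0.pkl','rb'));s=pickle.load(open('scene0.pkl','rb'))
print('thinner cap',tri((t,455,257),(s,468,291)),'base',atz(t,441,294,0),atz(s,460,365,0))
print('brush',atz(t,182,308,5),atz(t,208,245,5))
plan([([500,250,230],Rt(120)),([520,-50,230],Rt(60)),([445,-351.5,150],Rt(9)),])
plan([([445,-351.5,150],Rt(9)),],([520,-50,230],Rt(60)))
E
```

```text
thinner cap (array([ 720.28125691, -331.35837936,  171.35722114]), [np.float64(1.0174460782782122), np.float64(1.0174460782781294)]) base [ 691.82697096 -337.54749913    0.        ] [ 699.76209853 -347.60524644    0.        ]
brush [378.01394042 311.86491101   5.        ] [580.5099134  337.92084815   5.        ]
dp [-0.4176, -0.153, -0.0037] rot [-0.001, 0.0, 0.783]
dp [-0.5151, -0.4374, -0.0034] rot [-0.001, 0.001, 1.831]
dp [-0.5213, -0.7479, 0.077] rot [-0.001, 0.002, 2.721]
dp [-0.2986, 0.0858, 0.08] rot [-0.0, -0.0, 0.89]
```

```bash
python3 -m pendant '{"dp":[[-0.418,-0.153,-0.004],[-0.418,-0.153,-0.004],[-0.418,-0.153,-0.004],[-0.418,-0.153,-0.004],[-0.418,-0.153,-0.004],[-0.418,-0.153,-0.004],[-0.418,-0.153,-0.004],[-0.515,-0.437,-0.003]],"rotation":[[0,0,0.8],[0,0,0.8],[0,0,0.8],[0,0,0.8],[0,0,0.8],[0,0,0.8],[0,0,0.8],[0,0,1.8]]}' 0.0918
python3 - <<'E'
from h import *
print(get_obs()['joint_positions'])
plan([([520,-50,230],Rt(60)),([445,-351.5,150],Rt(9)),])
E
```

```text
time: 1.15
tool_pos: [502.2, 190.9, 229.2]
tcp_rot: [3.142, 0.0, 1.886]
contact_force: [-0.1, -1.1, 0.7]
grip_width: 91.8
finger_force: 0.0
[ 2.20490997e-01  3.62469695e-01  1.48630384e+00  2.72182645e-06
  1.29275843e+00 -9.48191112e-02]
dp [-0.2345, -0.0578, -0.0008] rot [0.0, -0.0, 0.839]
dp [-0.4979, -0.2226, 0.0792] rot [0.0, -0.0, 1.729]
```

```bash
python3 -m pendant '{"dp":[[-0.235,-0.058,0],[-0.235,-0.058,0],[-0.235,-0.058,0],[-0.235,-0.058,0],[-0.498,-0.223,0.079],[-0.498,-0.223,0.079],[-0.498,-0.223,0.079],[-0.498,-0.223,0.079]],"rotation":[[0,0,0.84],[0,0,0.84],[0,0,0.84],[0,0,0.84],[0,0,1.729],[0,0,1.729],[0,0,1.729],[0,0,1.729]]}'
python3 - <<'E'
from h import *
print(get_obs()['joint_positions'])
plan([([445,-351.5,150],Rt(9)),])
E
```

```text
time: 2.15
tool_pos: [459.8, -286.1, 168.2]
tcp_rot: [-3.141, -0.0, 0.384]
contact_force: [1.4, 0.1, 0.1]
grip_width: 91.9
finger_force: 0.0
[-6.98280100e-01  4.25174977e-01  1.56726119e+00  2.52954038e-04
  1.14925890e+00  4.88328733e-01]
dp [-0.0382, 0.0551, 0.0182] rot [-0.0, -0.0, 0.227]
```

```bash
python3 -m pendant '{"dp":[[-0.038,0.055,0.018],[-0.038,0.055,0.018],[-0.038,0.055,0.018],[-0.038,0.055,0.018]],"rotation":[[0,0,0.227],[0,0,0.227],[0,0,0.227],[0,0,0.227]]}'
python3 - <<'E'
from h import *
import pickle
c=cam('wrist'); save(c,'pics/w1.png'); pickle.dump(c,open('w1.pkl','wb'))
o=get_obs();print(o['tool_pos'],o['tcp_rot'])
for x,y in [(-88,0),(88,38),(88,-38)]:
    p=np.array([450.3,-350.5])+Ro.from_euler('z',9,degrees=True).as_matrix()[:2,:2]@[x,y]
    print(proj(c,[*p,7]))
E
```

```text
time: 2.65
tool_pos: [446.9, -348.3, 151.2]
tcp_rot: [-3.141, -0.0, 0.166]
contact_force: [0.3, -0.4, -0.1]
grip_width: 92.0
finger_force: 0.0
[ 447.02283659 -348.26051529  151.32189366] [ 3.14143043e+00 -5.10166326e-04  1.66246898e-01]
(np.float64(321.7524859261284), np.float64(314.1738101471627))
(np.float64(275.95252382699096), np.float64(110.77687867677135))
(np.float64(371.85920265727304), np.float64(111.70902632612344))
```

View pics/w1.png

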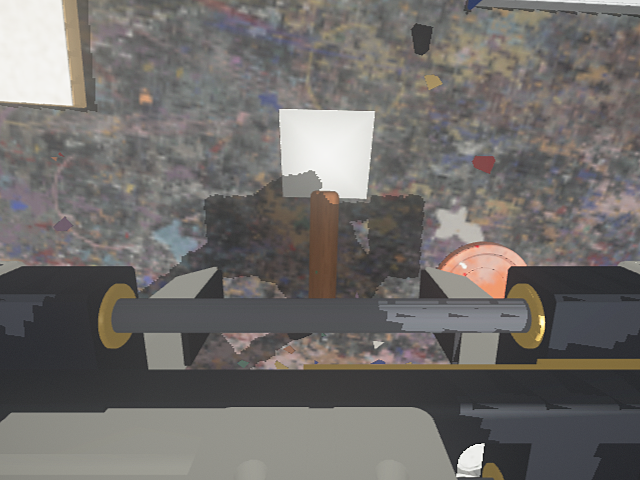

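Run:
```python
from h import *
plan([([445,-354,40],Rt(9)),([445,-354,2.5],Rt(9))])
```

```text
dp [-0.003, 0.0053, 0.1113] rot [0.0, -0.001, 0.009]
dp [-0.003, 0.0053, 0.1488] rot [0.0, -0.001, 0.009]
```

```bash
python3 -m pendant '{"dp":[[-0.003,0.005,0.055],[-0.003,0.005,0.11],[-0.003,0.005,0.135],[-0.003,0.005,0.148],[-0.003,0.005,0.1485],[-0.003,0.005,0.1485]],"rotation":[[0,0,0.009],[0,0,0.009],[0,0,0.009],[0,0,0.009],[0,0,0.009],[0,0,0.009]]}'
python3 -m pendant '{"dp":[[0,0,0],[0,0,0],[0,0,0],[0,0,0],[0,0,0]],"rotation":[[0,0,0],[0,0,0],[0,0,0],[0,0,0],[0,0,0]]}' 0
```

```text
time: 3.45
tool_pos: [445.1, -355.5, 3.7]
tcp_rot: [3.14, -0.001, 0.155]
contact_force: [-0.2, -0.3, 0.4]
grip_width: 92.0
finger_force: 0.0
time: 4.08
tool_pos: [444.2, -355.1, 2.3]
tcp_rot: [-3.141, -0.0, 0.154]
contact_force: [-0.3, 0.3, 0.5]
grip_width: 46.5
finger_force: 0.0
```

```bash
python3 -m pendant '{"dp":[[0,0,0],[0,0,0],[0,0,0],[0,0,0],[0,0,0],[0,0,-0.03],[0,0,-0.06],[0,0,-0.1]],"rotation":[[0,0,0],[0,0,0],[0,0,0],[0,0,0],[0,0,0],[0,0,0],[0,0,0],[0,0,0]]}'
python3 - <<'E'
from h import *
# blade edge local rel. to TCP: x=+88-(-5)=93, underside z at tcp ~ -2 -> edge bottom at 6-2=+4 above tcp
def tcp(edge,tilt,yaw=90,L=93,h=4):
    R=Rt(yaw,tilt); return np.array(edge)-R.apply([L,0,-h]),R
a=tcp([571,-116,60],20); b=tcp([571,-116,31],20); print(a[0],b[0])
plan([([500,-330,110],Rt(50)),a,b])
E
```

```text
time: 5.08
tool_pos: [443.7, -354.7, 102.5]
tcp_rot: [-3.14, 0.001, 0.154]
contact_force: [0.3, 0.5, -1.8]
grip_width: 23.7
finger_force: 29.8
[ 571.         -204.75949431   88.04910285] [ 571.         -204.75949431   59.04910285]
dp [0.0594, -0.0158, -0.0076] rot [-0.002, 0.0, -0.718]
dp [0.1488, -0.1286, 0.0144] rot [-0.249, -0.289, -1.401]
dp [0.1489, -0.1286, 0.0434] rot [-0.249, -0.289, -1.401]
```

```bash
python3 -m pendant '{"dp":[[0.059,-0.016,-0.01],[0.08,-0.05,-0.01],[0.149,-0.129,-0.01],[0.149,-0.129,0],[0.149,-0.129,0.014],[0.149,-0.129,0.014],[0.149,-0.129,0.014],[0.149,-0.129,0.014]],"rotation":[[0,0,-0.2],[-0.249,-0.289,-1.401],[-0.249,-0.289,-1.401],[-0.249,-0.289,-1.401],[-0.249,-0.289,-1.401],[-0.249,-0.289,-1.401],[-0.249,-0.289,-1.401],[-0.249,-0.289,-1.401]]}'
python3 - <<'E'
from h import *
o=get_obs();R=Ro.from_euler('xyz',o['tcp_rot'])
print(R.as_matrix().round(3),o['tool_pos']+R.apply([93,0,-4]))
for n in('scene','top'):
    c=cam(n); cv2.imwrite(f'pics/{n}1.png',c['img'][:,:,::-1]); globals()[n]=c
import pickle; pickle.dump((scene,top),open('v1.pkl','wb'))
f=lambda c,x,y,w:cv2.resize(c['img'][y:y+w*3//4,x:x+w,::-1],(400,300),interpolation=cv2.INTER_CUBIC)
cv2.imwrite('pics/c2.png',np.hstack([f(top,255,215,150),f(scene,270,240,170)]))
E
```

```text
time: 6.08
tool_pos: [571.6, -204.3, 88.0]
tcp_rot: [-3.141, 0.352, 1.577]
contact_force: [-0.4, -0.2, -0.4]
grip_width: 23.1
finger_force: 29.8
[[-0.006  1.     0.002]
 [ 0.939  0.006 -0.344]
 [-0.344 -0.    -0.939]] [ 571.09839408 -115.62474936   59.68897983]
```

View pics/c2.png

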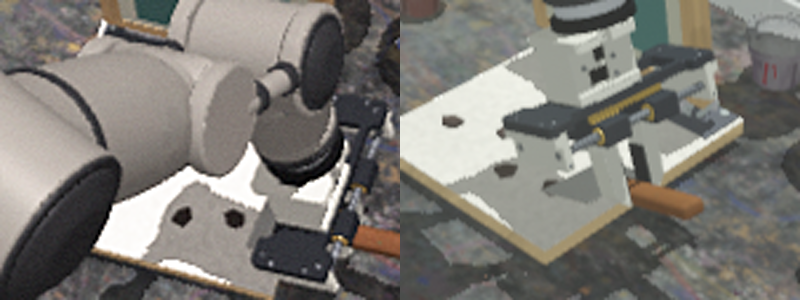

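Run:
```python
from h import *
c=cam('wrist'); save(c,'pics/w2.png')
o=get_obs();R=Ro.from_euler('xyz',o['tcp_rot'])
for y in(38,-38):
    print(proj(c,o['tool_pos']+R.apply([93,y,-6])))
for p in [(558.6,64.2),(591.2,13.1),(551.1,-37.9),(570.6,-88.2)]: print('flake',proj(c,[*p,33]))
```

```text
(np.float64(417.5255532662428), np.float64(70.27045108357109))
(np.float64(221.2391974961209), np.float64(69.40695871210963))
flake (np.float64(245.16066729982492), np.float64(-1083.5343551593735))
flake (np.float64(397.6830624028513), np.float64(-499.0391170699861))
flake (np.float64(258.2555591006289), np.float64(-197.0967775231663))
flake (np.float64(317.397795894348), np.float64(-13.512171036156786))
```

View pics/w2.png

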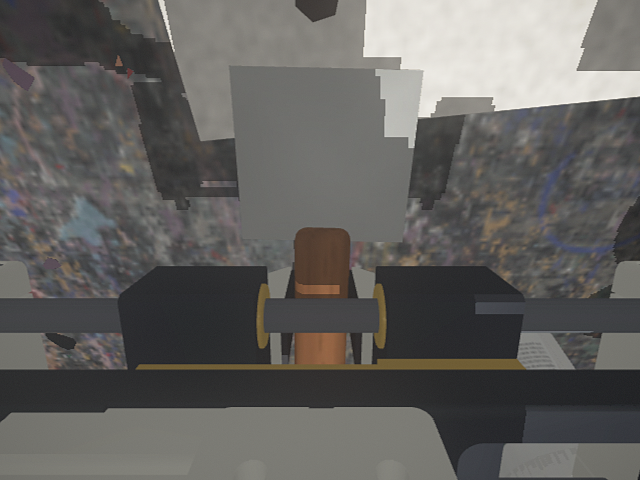

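```bash
python3 -m pendant '{"dp":[[0.006,-0.003,0.017],[0.008,-0.003,0.0225],[0.009,-0.003,0.0245],[0.009,-0.003,0.0245]],"rotation":[[0,0,0],[0,0,0],[0,0,0],[0,0,0]]}'
python3 - <<'E'
from h import *
o=get_obs();R=Ro.from_euler('xyz',o['tcp_rot'])
print(o['tool_pos']+R.apply([93,0,-4]),o['moment'],o['contact_force'])
E
```

```text
time: 6.72
tool_pos: [568.9, -204.9, 62.4]
tcp_rot: [3.14, 0.351, 1.57]
contact_force: [-0.3, 0.3, -1.0]
grip_width: 23.1
finger_force: 29.8
[ 569.03119551 -116.14292162   34.26083902] [ 0.18676119  0.05961849 -0.00065992] [-0.32200737  0.26829553 -1.04295442]
```

Feel for the board in 1 mm steps.

```bash
for i in 1 2 3 4; do python3 -m pendant '{"dp":[[0.0003,0,0.0009],[0.0003,0,0.0009]],"rotation":[[0,0,0],[0,0,0]]}' | egrep 'tool_pos|contact'; done
python3 -c "
from h import *
o=get_obs();R=Ro.from_euler('xyz',o['tcp_rot'])
print(o['tool_pos']+R.apply([93,0,-4]),o['moment'],o['contact_force'])"
```

```text
tool_pos: [568.7, -204.7, 61.5]
contact_force: [-0.1, -0.5, -1.8]
tool_pos: [568.6, -204.7, 60.3]
contact_force: [1.0, 1.1, -0.8]
tool_pos: [568.6, -204.7, 59.3]
contact_force: [-0.4, 0.1, -1.4]
tool_pos: [568.7, -204.9, 58.5]
contact_force: [-0.8, -0.4, -0.3]
[ 568.69899446 -116.1468341    30.27493977] [ 0.1760543   0.04552044 -0.03265461] [-0.80811626 -0.42747688 -0.27018224]
```

```bash
for i in 1 2; do python3 -m pendant '{"dp":[[0.0003,0,0.0009],[0.0003,0,0.0009]],"rotation":[[0,0,0],[0,0,0]]}' | egrep 'tool_pos|contact'; python3 -c "
from h import *
print(get_obs()['moment'])"; done
```

```text
tool_pos: [568.7, -205.0, 57.6]
contact_force: [-0.8, -1.3, 1.4]
[0.01120877 0.04296819 0.05283996]
tool_pos: [568.8, -204.9, 56.6]
contact_force: [0.8, -1.0, 1.7]
[-0.06509531  0.00389242 -0.02247275]
```

```bash
python3 -m pendant '{"dp":[[0.0148,0,-0.006],[0.0298,0,-0.0115],[0.0448,0,-0.017],[0.0599,0,-0.0225],[0.0749,0,-0.028],[0.0899,0,-0.0335],[0.105,0,-0.039],[0.12,0,-0.0445]],"rotation":[[0,0,0],[0,0,0],[0,0,0],[0,0,0],[0,0,0],[0,0,0],[0,0,0],[0,0,0]]}'
python3 - <<'E'
from h import *
o=get_obs();R=Ro.from_euler('xyz',o['tcp_rot']);print(o['moment'],o['tool_pos']+R.apply([93,0,-4]))
c=cam('wrist'); save(c,'pics/w3.png')
E
```

```text
time: 9.22
tool_pos: [568.5, -75.8, 57.1]
tcp_rot: [3.141, 0.351, 1.571]
contact_force: [0.9, -1.7, 0.6]
grip_width: 23.2
finger_force: 29.9
[-0.0398728   0.06104971  0.06210747] [568.55067457  12.93457389  28.88326438]
```

View pics/w3.png

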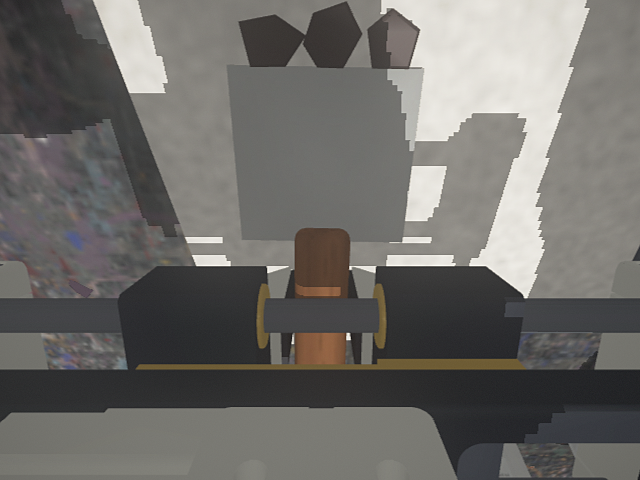

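```bash
python3 -m pendant '{"dp":[[0.015,0,-0.0055],[0.03,0,-0.011],[0.045,0,-0.0165],[0.0601,0,-0.022],[0.0751,0,-0.0275],[0.0901,0,-0.033],[0.1052,0,-0.0385],[0.1202,0,-0.044]],"rotation":[[0,0,0],[0,0,0],[0,0,0],[0,0,0],[0,0,0],[0,0,0],[0,0,0],[0,0,0]]}'
python3 - <<'E'
from h import *
o=get_obs();R=Ro.from_euler('xyz',o['tcp_rot']);print(o['moment'],o['tool_pos']+R.apply([93,0,-4]))
c=cam('wrist'); save(c,'pics/w4.png')
E
```

```text
time: 10.28
tool_pos: [568.3, 52.5, 56.8]
tcp_rot: [3.141, 0.35, 1.571]
contact_force: [-0.4, -0.5, -1.4]
grip_width: 23.3
finger_force: 29.9
[0.15882787 0.01630902 0.01908904] [568.27337684 141.21588553  28.62019708]
```

View pics/w4.png

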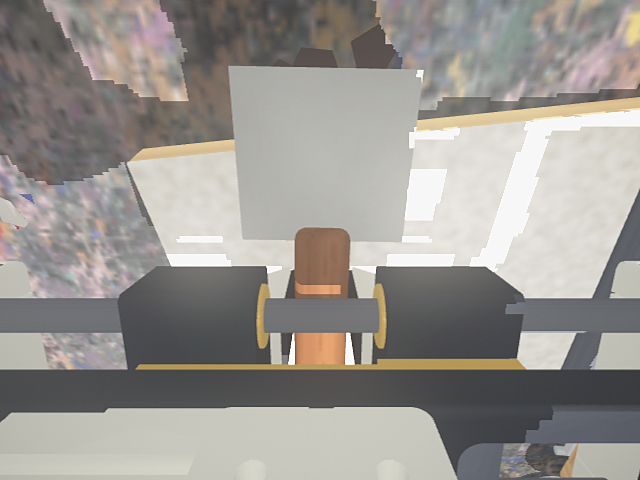

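```bash
python3 -m pendant '{"dp":[[-0.0138,0,-0.0376],[-0.0275,0,-0.0752],[-0.035,0,-0.095],[-0.035,0,-0.095]],"rotation":[[0,0,0],[0,0,0],[0,0,0],[0,0,0]]}'
python3 - <<'E'
from h import *
print(get_obs()['joint_positions'])
plan([([540,-150,150],Rt(70)),([440,-330,100],Rt(40))])
plan([([440,-330,100],Rt(40)),([440,-330,4],Rt(40))],(np.array([540,-150,150]),Rt(70)))
for n in('scene','top'):
    c=cam(n); globals()[n]=c
f=lambda c,x,y,w:cv2.resize(c['img'][y:y+w*3//4,x:x+w,::-1],(400,300),interpolation=cv2.INTER_CUBIC)
cv2.imwrite('pics/c3.png',np.hstack([f(top,225,205,160),f(scene,230,230,190)]))
E
```

```text
time: 10.82
tool_pos: [569.3, 51.2, 159.8]
tcp_rot: [3.137, 0.35, 1.569]
contact_force: [0.1, 0.0, -1.1]
grip_width: 23.4
finger_force: 29.9
[ 0.14525752  0.53655009  1.4606939  -0.37086459  1.21613156  0.28849987]
dp [-0.1857, -0.0294, 0.0781] rot [0.066, 0.346, 0.345]
dp [-0.3378, -0.1296, 0.1863] rot [0.157, 0.325, 0.863]
dp [-0.2033, -0.0324, 0.05] rot [0.0, -0.0, 0.524]
dp [-0.2033, -0.0324, 0.146] rot [0.0, -0.0, 0.524]
```

View pics/c3.png

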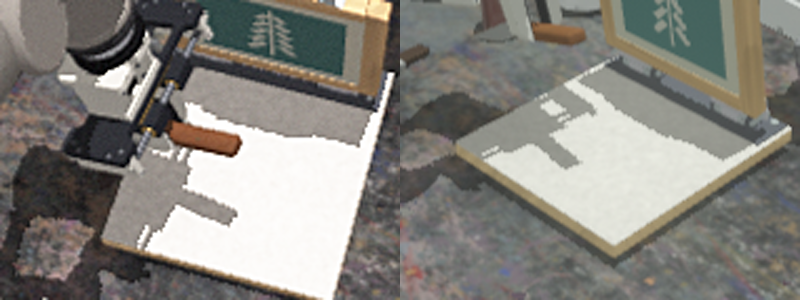

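```bash
python3 -m pendant '{"dp":[[-0.186,-0.029,0.078],[-0.186,-0.029,0.078],[-0.186,-0.029,0.078],[-0.186,-0.029,0.078],[-0.338,-0.13,0.186],[-0.338,-0.13,0.186],[-0.338,-0.13,0.186],[-0.338,-0.13,0.186]],"rotation":[[0.066,0.346,0.345],[0.066,0.346,0.345],[0.066,0.346,0.345],[0.066,0.346,0.345],[0.157,0.325,0.863],[0.157,0.325,0.863],[0.157,0.325,0.863],[0.157,0.325,0.863]]}'
python3 - <<'E'
from h import *
plan([([440,-330,100],Rt(40)),([440,-330,4],Rt(40))])
E
```

```text
time: 11.92
tool_pos: [436.5, -331.4, 97.3]
tcp_rot: [-3.136, 0.005, 0.695]
contact_force: [0.0, 0.9, -1.7]
grip_width: 23.6
finger_force: 29.9
dp [0.0036, 0.0012, -0.0027] rot [-0.005, 0.005, -0.003]
dp [0.004, 0.0017, 0.0933] rot [-0.005, 0.005, -0.003]
```

```bash
python3 -m pendant '{"dp":[[0,0,0.04],[0,0,0.075],[0,0,0.088],[0,0,0.093],[0,0,0.093],[0,0,0.093]],"rotation":[[0,0,0],[0,0,0],[0,0,0],[0,0,0],[0,0,0],[0,0,0]]}'
python3 -m pendant '{"dp":[[0,0,0],[0,0,0],[0,0,0],[0,0,0],[0,0,0],[0,0,0]],"rotation":[[0,0,0],[0,0,0],[0,0,0],[0,0,0],[0,0,0],[0,0,0]]}' 0.0918
python3 -m pendant '{"dp":[[0,0,-0.02],[0,0,-0.07],[0,0,-0.13],[0,0,-0.19],[0,0,-0.25],[0,0,-0.25]],"rotation":[[0,0,0],[0,0,0],[0,0,0],[0,0,0],[0,0,0],[0,0,0]]}'
python3 - <<'E'
from h import *
import pickle
for n in('scene','top'):
    c=cam(n); globals()[n]=c
pickle.dump((scene,top),open('v2.pkl','wb'))
f=lambda c,x,y,w:cv2.resize(c['img'][y:y+w*3//4,x:x+w,::-1],(400,300),interpolation=cv2.INTER_CUBIC)
cv2.imwrite('pics/c4.png',np.vstack([np.hstack([f(top,280,175,120),f(scene,310,155,120)]),np.hstack([f(top,210,210,280),f(scene,200,210,260)])]))
print(get_obs()['joint_positions'])
E
```

```text
time: 12.68
tool_pos: [438.9, -330.9, 7.7]
tcp_rot: [3.141, 0.003, 0.698]
contact_force: [-0.6, 1.2, -0.6]
grip_width: 23.0
finger_force: 29.9
time: 13.42
tool_pos: [438.2, -330.5, 6.6]
tcp_rot: [-3.14, 0.003, 0.698]
contact_force: [0.2, 0.1, 0.4]
grip_width: 79.0
finger_force: 0.0
time: 14.18
tool_pos: [440.8, -331.8, 262.0]
tcp_rot: [3.133, 0.002, 0.698]
contact_force: [-0.3, 0.3, -0.5]
grip_width: 91.9
finger_force: 0.0
[-0.78237131  0.36712417  1.40245206 -0.00334001  1.37336884  0.09102352]
```

View pics/c4.png

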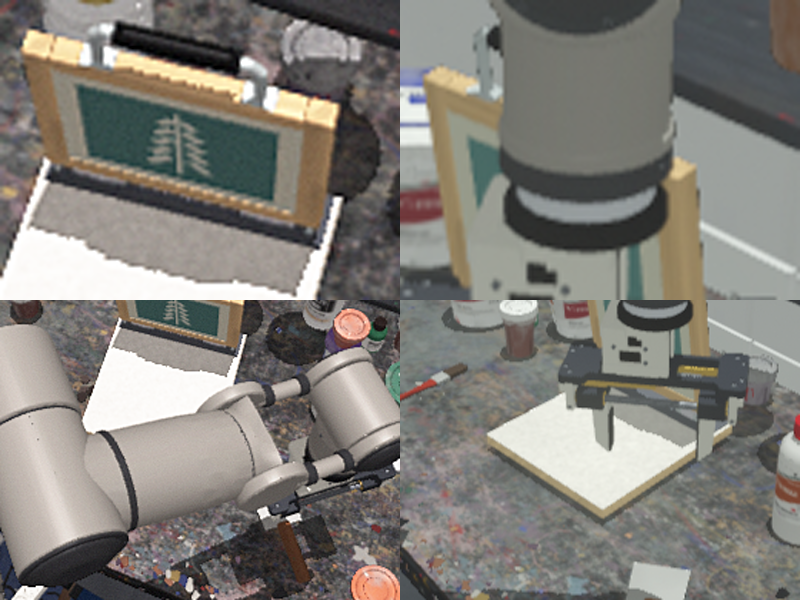

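Run:
```python
import pickle
from h import *
t=pickle.load(open('top0.pkl','rb'));s=pickle.load(open('scene0.pkl','rb'))
ctr=[]
for c,(x0,x1,y0,y1) in((t,(300,365,175,205)),(s,(328,382,158,186))):
    g=c['img'][y0:y1,x0:x1].max(2); m=(g<60).astype(np.uint8)
    n,l,st,ce=cv2.connectedComponentsWithStats(m)
    i=1+np.argmax(st[1:,4]); print(st[i],ce[i]+[x0,y0],n)
    print('\n'.join(''.join('#' if a else '.' for a in r) for r in l==i))
    ctr.append((c,*(ce[i]+[x0,y0])))
print(tri(*ctr))
C=np.array([639,-10.5]);y=np.radians(6.7)
for k in(-47,47):
  p=[*(C+[62*np.cos(y)-k*np.sin(y),62*np.sin(y)+k*np.cos(y)]),332]; print(proj(t,p),proj(s,p))
```

```text
[ 13   7  41  16 288] [333.04513889 189.03819444] 10
.................................................................
.................................................................
.................................................................
.................................................................
.................................................................
.................................................................
.................................................................
...............###...............................................
...............########..........................................
..............###############....................................
..............####################...............................
.............#############.###########...........................
.............################.############.......................
..............####################.###########...................
..................###################..##############............
......................###################.#.##########...
[... 2196 characters left out ...]
.....................................................
......................................................
......................................................
......................................................
......................................................
......................................................
(array([703.90769498,  -6.15701564, 328.80426988]), [np.float64(5.924620914499666), np.float64(5.924620914499786)])
(np.float64(352.3824060118658), np.float64(191.69575895290222)) (np.float64(369.9021402359681), np.float64(176.07614137122565))
(np.float64(314.3398809244742), np.float64(182.9582851187247)) (np.float64(338.89208045522446), np.float64(165.03210276800144))
```

Run:
```python
import pickle
from h import *
t=pickle.load(open('top0.pkl','rb'));s=pickle.load(open('scene0.pkl','rb'))
print(tri((t,333,189),(s,351.7,171.7)))
# press yaw from grip ends in both views
a=tri((t,314.5,184.7),(s,337,166.2))[0];b=tri((t,352,193.5),(s,366.3,177.2))[0];print(a,b,np.degrees(np.arctan2(*-(a-b)[[0,1]])))
plan([([600,-150,430],Rt(6.7)),([700,-3.5,430],Rt(6.7))])
```

```text
(array([694.8232059 ,  -3.81681255, 331.34827019]), [np.float64(1.354868492135176), np.float64(1.3548684921351004)])
[689.44370279  41.60222211 331.79471114] [698.0584726  -50.17389487 332.7871714 ] 174.63751681385162
dp [0.2385, -0.0348, -0.174] rot [-0.0, 0.004, 0.581]
dp [0.4093, -0.0828, -0.1746] rot [-0.0, 0.004, 0.581]
```

Run:
```python
from h import *
plan([([540,-180,372],Rt(80)),([694,-4,372],Rt(96.5))])
```

```text
dp [0.1734, -0.0503, -0.1158] rot [-0.002, 0.003, -0.698]
dp [0.4045, -0.0862, -0.1165] rot [-0.003, 0.003, -0.986]
```

```bash
python3 -m pendant '{"dp":[[0.12,-0.035,-0.116],[0.173,-0.05,-0.116],[0.173,-0.05,-0.116],[0.173,-0.05,-0.116],[0.404,-0.086,-0.116],[0.404,-0.086,-0.116],[0.404,-0.086,-0.116],[0.404,-0.086,-0.116]],"rotation":[[0,0,-0.5],[0,0,-0.698],[0,0,-0.698],[0,0,-0.698],[-0.003,0.003,-0.986],[-0.003,0.003,-0.986],[-0.003,0.003,-0.986],[-0.003,0.003,-0.986]]}'
python3 - <<'E'
from h import *
plan([([694,-4,372],Rt(96.5)),([694,-4,314],Rt(96.5))])
print(get_obs()['joint_positions'])
E
```

```text
time: 15.28
tool_pos: [694.9, -2.3, 368.2]
tcp_rot: [-3.137, -0.002, 1.685]
contact_force: [0.3, -0.8, 1.3]
grip_width: 92.2
finger_force: 0.0
dp [-0.0016, -0.0011, -0.0038] rot [-0.004, -0.002, 0.001]
dp [-0.0017, -0.0008, 0.0542] rot [-0.004, -0.002, 0.001]
[-1.13854266e-01  6.73567006e-01  5.97357014e-01  9.21186137e-04
  1.87540456e+00 -2.28195738e-01]
```

Check the grip's position in the wrist camera numerically before descending.

Run:
```python
from h import *
c=cam('wrist'); save(c,'pics/w5.png')
for k in(-47,0,47):
  y=np.radians(6.7); print(proj(c,[694.5-k*np.sin(y),-4+k*np.cos(y),332]))
g=c['img'].max(2)[100:480:10,160:480:8]
for i,r in enumerate(g): print(100+10*i,''.join('#' if a<45 else '+' if a<110 else '.' for a in r))
```

```text
(np.float64(318.455006069733), np.float64(338.6821386670234))
(np.float64(318.1342334348135), np.float64(264.1906026313421))
(np.float64(317.7747825748967), np.float64(180.7170024245394))
100 +............................++.++++....
110 .............................++.++++....
120 ++.........................+.+...+++....
130 ++.........................+..+...+++...
140 ++..............................+..+..+.
150 ++........................++....+.++.++.
160 ++........................+..+.+++...+++
170 ++........................+....+...+..++
180 ++........................+..+..+..+..++
190 ++.................++++...+..++++.....#+
200 ++.................++++...+..++.+...+.++
210 +++................++++...+..++..+..++++
220 +..................++++.......++++++++++
230 ++.................++++......+++++++++++
240 +++................++++.....++++++++++++
250 .+.................++++...+.++++++++++++
260 ++.................++++.....+++++++++#++
270 ++.................++++...+.+++++#..++++
280 ++....++...........++++.....++++++#....+
290 .....++++..+..+++++++++..+++++.++###....
300 ++++++++++++++++++++++++++++++++++++++++
310 ++++++++++++++++++++++++++++++++++++++++
320 +++++++++++++++++++++++++++++++++++++++.
330 ++++++++++++++++++++++++++++++++++++++++
340 ...+++++++.++++++++++++.++++++++++####..
350 ...+++++++++++++++++....+++++++++.++##..
360 ...+#.++++++.+.+++++.....+++++++#.+++#..
370 ++++++++++++++++++++++++++++++++#+###+##
380 ++++++++++++++++++++++++++++++#+#++###+#
390 ++++++++++++++++++++++++++++++++#+######
400 +++++++++++++++++++++++++++++++++++#####
410 .................................+++++++
420 ...................................++++#
430 ...................................++++#
440 ....................................++++
450 ....................................+##+
460 .....................................+++
470 .....................................#++
```

```bash
python3 -m pendant '{"dp":[[-0.002,0.004,0],[-0.002,0.004,0.02],[-0.002,0.004,0.04],[-0.002,0.004,0.055],[-0.002,0.004,0.055]],"rotation":[[0,0,0],[0,0,0],[0,0,0],[0,0,0],[0,0,0]]}'
python3 -m pendant '{"dp":[[0,0,0],[0,0,0],[0,0,0],[0,0,0],[0,0,0],[0,0,0],[0,0,0],[0,0,0]],"rotation":[[0,0,0],[0,0,0],[0,0,0],[0,0,0],[0,0,0],[0,0,0],[0,0,0],[0,0,0]]}' 0
python3 -m pendant '{"dp":[[0,0,0],[0,0,0],[0,0,0]],"rotation":[[0,0,0],[0,0,0],[0,0,0]]}'
python3 - <<'E'
from h import *
o=get_obs();y=np.radians(6.5)
g=o['tool_pos']+Ro.from_euler('xyz',o['tcp_rot']).apply([0,0,-19]);print('grasp',g)
# arc: handle at hinge+290*(-cos e, sin e), e=elevation 81.36deg -> 0, plan relative to start
e0=np.radians(81.36)
R=Ro.from_euler('xyz',o['tcp_rot'])
for e in np.radians([76,70,64,58,52,46,40,34,28,22,16,10,5,2,0,-1]):
    dx=-290*(np.cos(e)-np.cos(e0)); dz=290*(np.sin(e)-np.sin(e0))
    d=R.inv().apply([dx*np.cos(y),dx*np.sin(y),dz]); print(np.degrees(e).round(),(d/1000).round(4).tolist())
E
```

```text
time: 15.95
tool_pos: [697.0, -7.6, 314.5]
tcp_rot: [-3.137, -0.001, 1.682]
contact_force: [-0.6, -0.0, 0.5]
grip_width: 92.3
finger_force: 0.0
time: 16.95
tool_pos: [697.4, -6.2, 316.5]
tcp_rot: [-3.14, -0.001, 1.684]
contact_force: [-5.4, -0.5, -1.3]
grip_width: 17.2
finger_force: 30.1
time: 17.32
tool_pos: [697.3, -6.2, 316.4]
tcp_rot: [-3.14, -0.001, 1.684]
contact_force: [-5.3, -0.7, 1.2]
grip_width: 17.4
finger_force: 30.0
grasp [697.31197842  -6.2175622  335.41355955]
76.0 [-0.0, -0.0266, 0.0054]
70.0 [-0.0, -0.0556, 0.0143]
64.0 [-0.0001, -0.0835, 0.0262]
58.0 [-0.0001, -0.11, 0.041]
52.0 [-0.0001, -0.1349, 0.0584]
46.0 [-0.0001, -0.1577, 0.0784]
40.0 [-0.0002, -0.1784, 0.1006]
34.0 [-0.0002, -0.1966, 0.1249]
28.0 [-0.0002, -0.2122, 0.151]
22.0 [-0.0002, -0.225, 0.1785]
16.0 [-0.0003, -0.2348, 0.2072]
10.0 [-0.0003, -0.2416, 0.2368]
5.0 [-0.0003, -0.2448, 0.2619]
2.0 [-0.0003, -0.2457, 0.277]
0.0 [-0.0004, -0.2459, 0.2872]
-1.0 [-0.0004, -0.2458, 0.2922]
```

```bash
python3 -m pendant '{"dp":[[0,-0.028,0.0055],[0,-0.057,0.0145],[0,-0.085,0.0265],[0,-0.111,0.041],[0,-0.136,0.0585],[0,-0.159,0.0785],[0,-0.18,0.1005],[0,-0.18,0.1005]],"rotation":[[0,0,0],[0,0,0],[0,0,0],[0,0,0],[0,0,0],[0,0,0],[0,0,0],[0,0,0]]}'
python3 - <<'E'
from h import *
o=get_obs();print(o['moment'],o['tool_pos']+Ro.from_euler('xyz',o['tcp_rot']).apply([0,0,-19]))
E
```

```text
time: 18.32
tool_pos: [519.9, -25.1, 215.7]
tcp_rot: [3.137, -0.003, 1.684]
contact_force: [4.1, 6.6, 3.2]
grip_width: 17.0
finger_force: 30.0
[ 0.98902951 -0.66596037 -0.03558186] [519.82912796 -25.17741399 234.67090437]
```

```bash
python3 -m pendant '{"dp":[[0.001,-0.0175,0.0243],[0.002,-0.033,0.0504],[0.002,-0.0455,0.078],[0.0025,-0.0555,0.1065],[0.003,-0.062,0.136],[0.003,-0.0655,0.161],[0.003,-0.0665,0.176],[0.003,-0.0665,0.176]],"rotation":[[0,0,0],[0,0,0],[0,0,0],[0,0,0],[0,0,0],[0,0,0],[0,0,0],[0,0,0]]}'
python3 - <<'E'
from h import *
o=get_obs();print(o['moment'],o['tool_pos']+Ro.from_euler('xyz',o['tcp_rot']).apply([0,0,-19]))
E
```

```text
time: 19.32
tool_pos: [454.8, -31.7, 40.3]
tcp_rot: [3.137, 0.001, 1.684]
contact_force: [-0.8, -3.7, 8.9]
grip_width: 16.8
finger_force: 30.0
[-0.52378147 -0.10434659 -0.04254948] [454.69096569 -31.71953318  59.3090126 ]
```

```bash
python3 -m pendant '{"dp":[[0,0,0.006],[0,0,0.011],[0,0,0.011]],"rotation":[[0,0,0],[0,0,0],[0,0,0]]}'|egrep 'pos|force'; for i in 1 2 3 4; do python3 -m pendant '{"dp":[[0,0,0.002],[0,0,0.002]],"rotation":[[0,0,0],[0,0,0]]}'|egrep 'pos|force'; done
```

```text
tool_pos: [454.5, -31.8, 29.8]
contact_force: [-2.8, -4.5, 8.9]
finger_force: 30.0
tool_pos: [454.4, -31.8, 28.0]
contact_force: [-1.1, -3.3, 9.8]
finger_force: 30.0
tool_pos: [454.5, -31.8, 26.0]
contact_force: [-3.2, -4.3, 9.0]
finger_force: 30.0
tool_pos: [454.5, -31.8, 24.0]
contact_force: [-2.0, -4.7, 9.2]
finger_force: 30.0
tool_pos: [454.5, -31.8, 22.3]
contact_force: [-1.7, -3.7, 13.5]
finger_force: 30.0
```

```bash
for i in 1 2; do python3 -m pendant '{"dp":[[0,0,0.001],[0,0,0.001],[0,0,0.001]],"rotation":[[0,0,0],[0,0,0],[0,0,0]]}'|egrep 'pos|force|time'; done
```

```text
time: 21.08
tool_pos: [454.5, -31.8, 21.7]
contact_force: [-4.6, -4.2, 18.2]
finger_force: 30.0
time: 21.45
tool_pos: [454.5, -31.8, 21.0]
contact_force: [-4.9, -3.2, 22.8]
finger_force: 30.0
```

Run:
```python
from h import *
o=get_obs();R=Ro.from_euler('xyz',o['tcp_rot']); c=cam('wrist'); save(c,'pics/w6.png')
g=o['tool_pos']
for z in(38,43,48,55):
  for s in(-9,9):
    p=g+R.apply([40,s,0]); p[2]=z; print(z,s,np.round(proj(c,p)))
m=c['img'].max(2)
for r in(190,200,210,220,230): print(r,[int(x) for x in m[r,296:352:2]])
s=cam('scene'); y=np.radians(6); C=np.array([639,-10.5])
import pickle; q=pickle.load(open('scene0.pkl','rb'))
H=C+105*np.array([np.cos(y),np.sin(y)])
for z in(46,56,76):
  p=H-240*np.array([np.cos(y),np.sin(y)])+120*np.array([-np.sin(y),np.cos(y)]); print('FL frame corner',z,np.round(proj(s,[*p,z])))
print('\n'.join(str(270+2*i)+' '+''.join('Y' if int(a[0])-int(a[2])>40 and a[0]>140 else '#' if max(a)<50 else '.' if max(a)<180 else 'o' for a in r) for i,r in enumerate(s['img'][270:360:2,245:345])))
```

```text
38 -9 [295. 209.]
38 9 [341. 209.]
43 -9 [295. 211.]
43 9 [342. 211.]
48 -9 [294. 213.]
48 9 [343. 213.]
55 -9 [292. 217.]
55 9 [344. 217.]
190 [80, 53, 38, 37, 40, 43, 38, 39, 46, 54, 69, 69, 89, 89, 87, 86, 66, 60, 52, 43, 42, 42, 45, 44, 43, 60, 63, 65]
200 [72, 72, 72, 39, 42, 42, 42, 42, 39, 41, 41, 39, 43, 41, 41, 43, 41, 41, 40, 44, 41, 41, 41, 47, 64, 64, 66, 65]
210 [71, 65, 30, 34, 34, 36, 33, 36, 36, 37, 37, 39, 43, 44, 61, 53, 46, 44, 41, 40, 42, 41, 38, 35, 37, 64, 62, 64]
220 [66, 61, 31, 34, 36, 34, 34, 34, 36, 36, 35, 35, 36, 36, 37, 36, 35, 36, 36, 37, 34, 38, 36, 36, 36, 63, 61, 65]
230 [66, 60, 31, 32, 34, 34, 31, 34, 33, 33, 33, 36, 34, 32, 34, 34, 34, 35, 33, 36, 36, 35, 36, 34, 40, 66, 65, 60]
FL frame corner 46 [261. 291.]
FL frame corner 56 [261. 287.]
FL frame corner 76 [260. 280.]
270 ............####......................#######..........YYYYYYYYYYYYYYYYYY.ooooooooooooo..YYYYYYYYYYY
272 .ooo.........#########..........###########................YYYYYYYYYYY.ooooooooooooooooooo...YYYYYYY
274 ..ooo..........#########################.........................Yoo
[... 3742 characters left out ...]
.................................................YYYYYYYoYYYYYYYY.....
348 ..................................................................................YYYYYYYYYY........
350 ....................................................................................YYYYY...........
352 ....................................................................................................
354 ....................................................................................................
356 ....................................................................................................
358 ....................................................................................................
```

Run:
```python
from h import *
o=get_obs();print(o['time'],o['contact_force'],o['finger_force']);print(workorder.close_job())
```

```text
21.55 [-5.13581536 -3.07798455 21.92103373] 29.976268708705902
the job is handed in; nothing more can be done
None
```

I swept all four flakes off the board with the scraper, laid it back on the bench clear of the press, and am holding the screen down on its stops by the handle; the job was handed in at 21.6 s and the result was not reported back.

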